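# Dip a used spatula in the tip steriliser and hang it up as clean

### The job

Pull the drawer of the small white tip steriliser fully open. Take the used spatula from the red holder, dip its blade upright more than half-way down into the open steel well in that drawer and hold it there for a second without ramming the well, then hang it by its collar, at rest, in the fork of the green holder, leaving the drawer open. Do not disturb the tube crate, the jar or the dishes.

Things in the scene. Friction and masses are not known exactly. Their poses are not given: they have to be found in the camera images.
- spatula: Transfer spatula hanging blade down in the red holder. Origin on its axis at the underside of its black collar (32 mm across, 6 thick); z up along the handle. Above it a round blue handle, diameter 16 mm, to 84 mm above the origin; below it a steel shank, diameter 8 mm, and a blade 13 mm wide (its x), 4 thick, ending 95 mm below the origin. About 90 g; any turn about its axis.
- spatula_grip (a point): Point on the axis of the spatula's blue handle, 55 mm above the collar's underside: a good height to grip.
- spatula_tip (a point): Middle of the lower end of the spatula's blade, 95 mm below the collar's underside.
- red_holder: Red fork holder for used tools, fixed to the table. Origin on the table under the seat. Base plate 110 x 85 x 10 mm. Two level prongs along its x at 115 mm height, open end towards -x, with a slot 18 mm wide between them. The post stands 55 mm from the seat at +x and ends below the prongs' upper face.
- red_holder_seat (a point): Middle of the red fork's slot at the prongs' upper face, 115 mm above the table: a hung tool's collar rests here, its underside at this height. Ridges 5 mm high stand 21 mm (-x) and 22 mm (+x) from this point and keep the collar in.
- green_holder: Green fork holder for clean tools, shaped like the red one, with the same origin and axes; empty at the start.
- green_holder_seat (a point): Middle of the green fork's slot at the prongs' upper face, 115 mm above the table, with the same ridges as the red one: the collar's underside rests here.
- steriliser_drawer0 (a joint): Opening of the steriliser's only drawer in m: 0 is shut, 0.133 fully open. It slides along the steriliser's -x.
- steriliser_drawer0_handle (a point): Middle of the drawer's level steel bar handle, diameter 11 mm, 90 mm long along the steriliser's y, 35 mm clear (centre) of the drawer's grey front; 72 mm above the table, 38 mm below the cabinet's top. Its x and y axes are those of the steriliser.
- steriliser: Tip steriliser: fixed white cabinet 200 (x) x 180 (y) x 110 mm high with one drawer with a grey front. Origin at the centre of its underside; the drawer is at its -x side.
- well_mouth (a point): Centre of the mouth of the round steel well fixed in the drawer, z up; it moves with the drawer, and lies 89 mm behind (+x of) the handle bar. The mouth is 72 mm above the table, inside diameter 46 mm, outside 54 mm, inner depth 45 mm. It is clear of the cabinet when the drawer is fully open.
- tube_crate: Bystander: wire crate of six culture tubes with yellow caps, 99 x 68 x 135 mm; origin at the centre of its underside.
- jar: Bystander: glass jar with yellow lid, diameter 68 mm, 100 mm high; origin at the centre of its underside.
- dishes: Bystander: two stacked flat round culture dishes, diameter 94 mm, 30 mm high together; origin at the centre of the underside.

How it is judged (in metres and radians):
On the way, in this order (a step that is already met when the one before it is completed fails the run):
1. The drawer is pulled open (more than 110 mm) (value of joint steriliser_drawer0 above 0.11 m), for 0.2 s.
2. The spatula, held by the gripper and upright within 25 degrees, has its tip inside the well more than 22 mm below the mouth, for half a second (z of spatula_tip in the frame of well_mouth below -0.022 m and horizontal distance between spatula_tip and well_mouth below 0.025 m and angle between spatula's own z axis and vertical below 0.44 rad and contact force between the fingers and spatula above 1 N), for 0.5 s.
At the end, for the whole second after the job is handed in: The spatula hangs at rest and upright (within 8 degrees) in the green holder, its collar within 12 mm of the seat sideways and down on the prongs (-4 to +6 mm); the drawer is still open by more than 100 mm (horizontal distance between spatula and green_holder_seat below 0.012 m and z of spatula in the frame of green_holder_seat between -0.004 and 0.006 m and angle between spatula's own z axis and vertical below 0.15 rad and linear speed of spatula below 0.02 m/s and value of joint steriliser_drawer0 above 0.1 m); the robot touches nothing.
It fails at once if The tube crate is moved more than 20 mm or tipped more than 20 degrees (distance of tube_crate from where it was at the start of the episode above 0.02 m or angle between tube_crate's own z axis and vertical above 0.35 rad).
It fails at once if The jar is moved more than 20 mm or tipped more than 20 degrees (distance of jar from where it was at the start of the episode above 0.02 m or angle between jar's own z axis and vertical above 0.35 rad).
It fails at once if The dishes is moved more than 20 mm or tipped more than 20 degrees (distance of dishes from where it was at the start of the episode above 0.02 m or angle between dishes's own z axis and vertical above 0.35 rad).
It fails at once if The spatula rams the drawer or its well with more than 20 N (contact force between spatula and steriliser above 20 N).
It also fails if it takes over 66 s, if anything falls off the work surface, if the arm or the gripper's body presses on something with over 40 N, if the wrist force passes 120 N, or if a joint passes its speed limit or range.

### The arm

A 6-joint arm with a two-finger parallel gripper is mounted at the origin on the work surface. World frame = base frame: x ahead of the robot, y to its left, z up, the work surface at z = 0. Lengths are in m, angles in degrees, forces in N, time in s.
With the tool pointing down it reaches from about 0.275 to 0.85 m from the base axis. Payload 19 kg.
Tool frame: the origin (TCP) lies at the very end of the fingers, on their centre line; the grasp point (between the pads) lies 19 mm behind it (env.grip_point_offset is the distance from the TCP to the grasp point, in m); z points along the fingers, y is the line along which they close (so a half turn about z gives the same grasp; the last joint's range is limited). The gripper opens to 85 mm and grips with 20 to 120 N. Pads are 22 mm wide; open, the fingers measure 114 mm over their backs; the gripper's body (76 mm by 85 mm) begins 54 mm behind the grasp point. The pads swing forward as they close: fully open they stand 13 mm farther back than shut.
Start: joints at [65.776, 8.623, 82.357, -0, 89.026, -7.678], TCP at [0.164, 0.551, 0.231] pointing down, gripper open.
Joint ranges: [-160.23, 160.23], [-39.13, 120.54], [6.94, 153.29], [-79.49, 259.48], [9.18, 160.14], [-161.06, 161.06]. Speed limits (degrees/s): [108.29, 108.29, 127.2, 172.46, 172.46, 172.46].

### API

Orientations are given as [roll, pitch, yaw] about the fixed x, y, z axes, in that order (R = Rz(yaw) Ry(pitch) Rx(roll)).
In Python, from cell import env gives the robot as it stands. The module is installed in compiled form; this text tells all that it offers.
- The arm moves only by the tool servo_tool, never from a script. Its argument "rows" is a list of rows, each a list of 3 entries, a list of its own where there are three numbers: the turn, a rotation vector about the tool's x, y, z in degrees, then the shift along the tool's x, y, z in cm, then the opening, from -1 (shut) to 1 (fully open). In form: [[[wx, wy, wz], [dx, dy, dz], gripper], ...]. A call has 1 to 5 rows; each row shifts and turns the commanded pose from where the row before left it, along the tool's axes as they then stand; what a row does not reach is not made up. A row lasts 1/10 s, in which the tool goes at most 50 mm and 8.59 degrees, less where a joint would pass 70% of its speed; a pose out of reach is approached as far as the arm can. A call with a gripper value outside its range is refused whole. The fingers move at their own pace and stop on an object; "newtons" is the grip in N (left out, the last holds). Time passes only in rows, so rows that do not move let the fingers close. It gives the time, the measured TCP pose, the force, the opening and the grip force at its end, in the units of the state.
- env.read_state(): the state, without advancing time (a new reading comes with each control period).
- env.get_image(name): name is "scene" or "side" or "wrist"; returns the picture (384x512x3 uint8, blue, green, red); there is no depth.
- env.calibration(name): a dict with "mtx" (3x3 intrinsics, pixels), "R" (3x3) and "t" (3): a world point X has camera coordinates R X + t. Camera axes: x right, y down, z forward; pixel columns grow to the right and rows downward; lengths in m; the calibration is good to about 2 mm. A picture is of the moment at which its call begins: read the wrist's pose just before it. calibration takes no time and is no camera call; for the wrist camera it gives the pose at the moment of the call.
- env.sign_off(): hands the job in; it is judged then, once.
The state is a dict: "t": time; "q": joint angles; "dq": joint speeds; "joint_efforts": joint torques, N m; "position": TCP position; "tcp_rot": TCP orientation; "contact_force": force on the tool from outside, world axes, zero at the start; "wrist_torque": the same for the moment, N m; "finger_gap": finger opening in m; "grasp_force": force on a finger pad.
Only numpy, scipy, OpenCV 4.12 (cv2) and the standard library are available. Lean on these libraries where they do the work, as an engineer would, in place of code of your own. Each camera call takes 0.05 s, during which the arm holds its last target. There are 200 camera calls.

## Working session

There is one attempt and no reset: what is moved stays moved. The work goes in short steps, Python scripts to look and compute and a tool call to move; the robot and the scene stay as the last step left them, time stands still between calls to the robot, and variables do not carry over. Pictures are saved under pics/ and viewed, at most 10 in all, crops included, and the job is handed in when it is done.

Besides the shell and the picture viewer there is one more tool, called as name(argument=value, ...), one argument or row to a line, values as JSON. servo_tool: Moves the arm, as the interface text tells. Its arguments: {"type":"object","properties":{"rows":{"type":"array","items":{"type":"array"}},"newtons":{"type":"number"}},"required":["rows"]}

```bash
mkdir -p pics; ls; python3 - <<'E'
from cell import env
import cv2,numpy as np
a=env.get_image("scene");b=env.get_image("side")
cv2.imwrite("pics/a_scene.png",a);cv2.imwrite("pics/a_side.png",b)
for n in("scene","side","wrist"):
    c=env.calibration(n);R=np.array(c["R"]);t=np.array(c["t"]);print(n,np.round(-R.T@t,3),np.round(R[2],2),c["mtx"][0])
s=env.read_state();print(s["t"],s["position"],s["tcp_rot"],s["finger_gap"],env.grip_point_offset)
E
```

```text
pics
scene [ 1.181 -0.14   0.854] [-0.62  0.14 -0.77] [404.2431866    0.         254.69351429]
side [-0.056 -0.566  0.917] [ 0.53  0.5  -0.68] [399.40707663   0.         252.2923929 ]
wrist [0.087 0.573 0.373] [ 0.3  -0.09 -0.95] [341.69821832   0.         255.39953792]
0.1 [0.16368609 0.55097917 0.23075459] [-1.79938304e+02 -8.84672276e-03  1.63455213e+02] 0.08523161031981967 0.0187
```

View pics/a_scene.png

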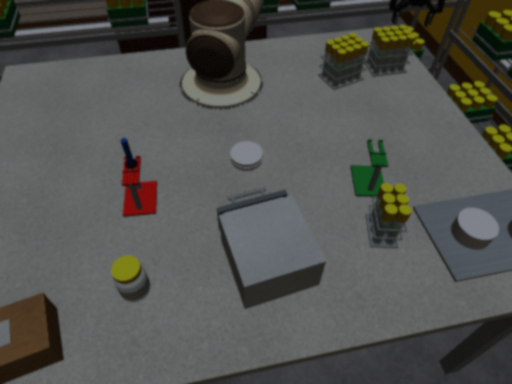

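View pics/a_side.png

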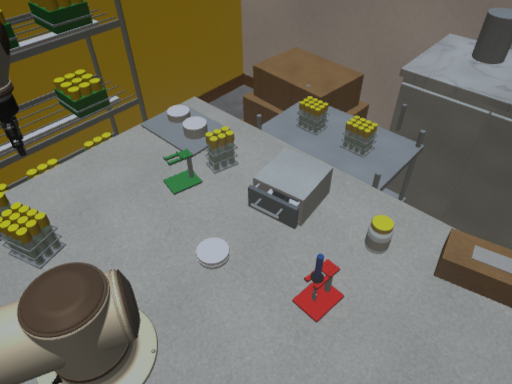

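```bash
cat > h.py <<'E'
from cell import env
import cv2,numpy as np
def cal(n):
    c=env.calibration(n);return np.array(c["mtx"]),np.array(c["R"]),np.array(c["t"])
def ray(c,p):
    K,R,t=c;d=R.T@np.linalg.inv(K)@np.array([p[0],p[1],1.]);return -R.T@t,d/np.linalg.norm(d)
def onz(c,p,z):
    o,d=ray(c,p);return o+d*(z-o[2])/d[2]
def tri(c1,p1,c2,p2):
    o1,d1=ray(c1,p1);o2,d2=ray(c2,p2)
    s=np.linalg.lstsq(np.c_[d1,-d2],o2-o1,rcond=None)[0]
    a=o1+d1*s[0];b=o2+d2*s[1];return (a+b)/2,np.linalg.norm(a-b)
def crop(im,x0,y0,w,h,k):
    o=cv2.resize(im[y0:y0+h,x0:x0+w],None,fx=k,fy=k,interpolation=cv2.INTER_CUBIC)
    for x in range((x0+9)//10*10,x0+w,10):
        cv2.line(o,((x-x0)*k,0),((x-x0)*k,8 if x%50 else 20),(255,0,255),1)
        if x%20==0:cv2.putText(o,str(x),((x-x0)*k+1,20),0,.35,(255,0,255),1)
    for y in range((y0+9)//10*10,y0+h,10):
        cv2.line(o,(0,(y-y0)*k),(8 if y%50 else 20,(y-y0)*k),(255,0,255),1)
        if y%20==0:cv2.putText(o,str(y),(10,(y-y0)*k+4),0,.35,(255,0,255),1)
    return o
E
python3 - <<'E'
from h import *
a=cv2.imread("pics/a_scene.png");b=cv2.imread("pics/a_side.png")
g=lambda i:np.clip(i.astype(float)*1.6,0,255).astype(np.uint8)
a=g(a);b=g(b)
m=np.vstack([np.hstack([crop(a,100,130,66,100,3),crop(a,345,130,66,100,3),crop(a,205,170,134,100,3)]),
 np.hstack([crop(b,285,240,66,100,3),crop(b,155,140,66,100,3),crop(b,235,140,134,100,3)])])
print(m.shape);cv2.imwrite("pics/m.png",m)
E
```

```text
(600, 798, 3)
```

View pics/m.png

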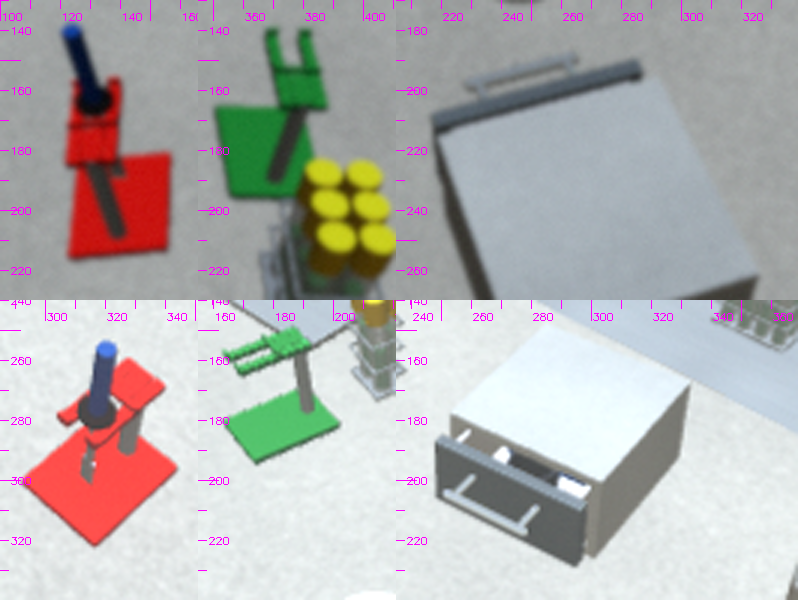

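```bash
python3 - <<'E'
from h import *
np.set_printoptions(precision=4,suppress=True)
A=cal("scene");B=cal("side")
print("collar",tri(A,(131.7,164),B,(317.3,277.7)),onz(A,(131.7,164),.121),onz(B,(317.3,277.7),.121))
print("htop",tri(A,(123.7,140.7),B,(320.3,256)))
for n,c,L in(("redbase side",B,[(292.3,300.3),(316.7,321.7),(344.3,295.7)]),("redbase scene",A,[(123,216),(155.7,213),(157,181.3)]),
 ("green base side",B,[(188,170),(165,181),(174.7,194),(202.3,181.3)]),("green base scene",A,[(350.7,165.3),(356.3,194.7)])):
    print(n,np.array([onz(c,p,.01)[:2] for p in L]).tolist())
print("green prongs scene",[onz(A,p,.115)[:2] for p in[(369.3,140),(380.3,140),(371.8,154),(386,153.5),(372.3,166),(387.7,165.7)]])
print("cab side",[onz(B,p,.11)[:2] for p in[(253,178),(286.7,147.3),(333,168.3),(303,200)]])
print("cab scene",[onz(A,p,.11)[:2] for p in[(286.3,196),(325,261.7)]])
for p in((229,199),(265.3,189.3)):print("handle sc",onz(A,p,.072))
for p in((251.7,204),(278.3,217.3)):print("handle sd",onz(B,p,.072))
# colour masks for crate/jar/dishes
E
```

```text
collar (array([ 0.4483, -0.2904,  0.1141]), np.float64(0.0032917487457942564)) [ 0.4545 -0.2875  0.121 ] [ 0.4444 -0.2944  0.121 ]
htop (array([ 0.4495, -0.2898,  0.1953]), np.float64(0.000909098020324819))
redbase side [[0.4147495368424723, -0.2499935796157962], [0.4082470607148682, -0.3318237628898208], [0.515794951271166, -0.3411790306751697]]
redbase scene [[0.5240426274597931, -0.33491289506541544], [0.5310666139405069, -0.25287938750643835], [0.423590197993885, -0.24344817095585308]]
green base side [[0.5771086776845196, 0.35158266401153127], [0.4856039632601471, 0.3657867143679955], [0.46635744959664494, 0.28958091009748066], [0.5703813729341985, 0.26847554910773985]]
green base scene [[0.4718964039066066, 0.29952366879367304], [0.5767120153456126, 0.2761468227874126]]
green prongs scene [array([0.4836, 0.3255]), array([0.4893, 0.3541]), array([0.5335, 0.3119]), array([0.539 , 0.3485]), array([0.5731, 0.297 ]), array([0.5798, 0.3352])]
cab side [array([0.6157, 0.0713]), array([0.8058, 0.0932]), array([ 0.8171, -0.0848]), array([ 0.6409, -0.102 ])]
cab scene [array([0.6193, 0.0633]), array([0.8045, 0.0977])]
handle sc [ 0.5717 -0.0666  0.072 ]
handle sc [0.5594 0.0276 0.072 ]
handle sd [0.5576 0.0237 0.072 ]
handle sd [ 0.569  -0.0708  0.072 ]
```

servo_tool(
  rows=[
    [[0,0,8.3],[0,0,0],-0.4],
    [[0,0,8.3],[0,0,0],-0.4],
    [[0,0,8.3],[0,0,0],-0.4],
    [[0,0,8.3],[0,0,0],-0.4],
    [[0,0,8.3],[0,0,0],-0.4],
  ],
)

```text
t: 0.6
position: [0.1637, 0.551, 0.2309]
tcp_rot: [-180.0, 0.0, 121.6]
contact_force: [0.1, -0.4, -0.2]
finger_gap: 0.0255
grasp_force: 0.0
```

servo_tool(
  rows=[
    [[0,0,8.3],[0,0,0],-0.4],
    [[0,0,8.3],[0,0,0],-0.4],
    [[0,0,8.3],[0,0,0],-0.4],
    [[0,0,0],[-3.8,2.0,0.1],-0.4],
    [[0,0,0],[-3.8,2.0,0.1],-0.4],
  ],
)

```text
t: 1.1
position: [0.2127, 0.4799, 0.2285]
tcp_rot: [-180.0, 0.1, 97.1]
contact_force: [0.5, 0.5, 0.2]
finger_gap: 0.0257
grasp_force: 0.0
```

servo_tool(
  rows=[
    [[0,0,0],[-3.8,2.0,0.1],-0.4],
    [[0,0,0],[-3.8,2.0,0.1],-0.4],
    [[0,0,0],[-3.8,2.0,0.1],-0.4],
    [[0,0,0],[-3.8,2.0,0.1],-0.4],
    [[0,0,0],[-3.8,2.0,0.1],-0.4],
  ],
)

```text
t: 1.6
position: [0.3359, 0.3028, 0.2241]
tcp_rot: [-180.0, 0.0, 97.1]
contact_force: [0.5, 0.8, 0.1]
finger_gap: 0.0256
grasp_force: 0.0
```

servo_tool(
  rows=[
    [[0,0,0],[-3.8,2.0,0.1],-0.4],
    [[0,0,0],[-3.8,2.0,0.1],-0.4],
    [[0,0,0],[-3.8,2.0,0.1],-0.4],
    [[0,0,0],[-3.8,2.0,0.1],-0.4],
    [[0,0,0],[-3.8,2.0,0.1],-0.4],
  ],
)

```text
t: 2.1
position: [0.4586, 0.1264, 0.2192]
tcp_rot: [-180.0, 0.0, 97.0]
contact_force: [0.9, 1.4, 0.7]
finger_gap: 0.0257
grasp_force: 0.0
```

```bash
python3 - <<'E'
from h import *
np.set_printoptions(precision=4,suppress=True)
A=cal("scene");B=cal("side")
print("dishes",onz(A,(247,152),.03),onz(B,(213,250),.03))
W=cal("wrist");im=env.get_image("wrist")
s=env.read_state();print(s["t"],s["position"],s["tcp_rot"],s["q"])
cv2.imwrite("pics/w1.png",crop(im,0,0,512,384,1))
E
```

```text
dishes [0.3812 0.0162 0.03  ] [0.3803 0.0092 0.03  ]
2.15 [0.4613 0.1222 0.2186] [-179.9901    0.1272   96.9165] [ 5.6594 -2.8803 95.8729 -0.1276 87.0145 -1.2504]
```

View pics/w1.png

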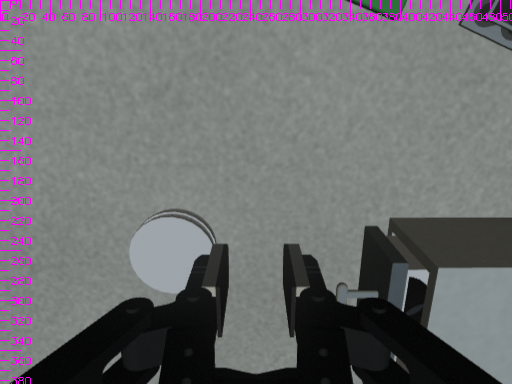

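servo_tool(
  rows=[
    [[0,0,0],[-3.4,1.7,1.6],-0.4],
    [[0,0,0],[-3.4,1.7,1.6],-0.4],
    [[0,0,0],[-3.4,1.7,1.6],-0.4],
    [[0,0,0],[-3.4,1.7,1.6],-0.4],
    [[0,0,0],[-3.4,1.7,1.6],-0.4],
  ],
)

```text
t: 2.65
position: [0.5637, -0.0316, 0.1384]
tcp_rot: [-180.0, -0.0, 97.0]
contact_force: [-0.0, 1.1, -0.1]
finger_gap: 0.0258
grasp_force: 0.0
```

servo_tool(
  rows=[
    [[0,0,0],[0,0,0],-0.4],
    [[0,0,0],[0,0,0],-0.4],
  ],
)

```text
t: 2.85
position: [0.5629, -0.0306, 0.1385]
tcp_rot: [-179.9, -0.0, 97.0]
contact_force: [-0.7, 0.5, -0.3]
finger_gap: 0.0256
grasp_force: 0.0
```

```bash
python3 - <<'E'
from h import *
W=cal("wrist");np.save("w2cal.npy",np.array(W,dtype=object),allow_pickle=True);im=env.get_image("wrist")
s=env.read_state();print(s["t"],s["position"],s["tcp_rot"])
cv2.imwrite("pics/w2.png",crop(im,150,150,260,200,3))
E
```

```text
Traceback (most recent call last):
ValueError: could not broadcast input array from shape (3,3) into shape (3,)
```

```bash
python3 - <<'E'
from h import *
import pickle
W=cal("wrist");pickle.dump(W,open("w2.pkl","wb"));im=env.get_image("wrist")
s=env.read_state();print(s["t"],s["position"],s["tcp_rot"])
cv2.imwrite("pics/w2.png",crop(im,150,150,260,200,3))
E
```

```text
2.9 [ 0.56288745 -0.02994507  0.13916846] [-1.79960005e+02 -1.87051571e-02  9.70338396e+01]
```

View pics/w2.png

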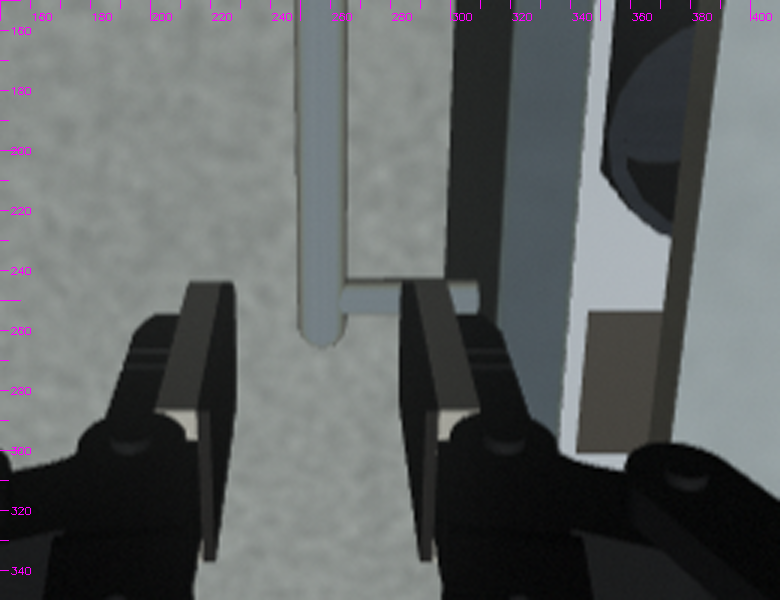

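```bash
python3 - <<'E'
from h import *
import pickle
np.set_printoptions(precision=4,suppress=True)
W=pickle.load(open("w2.pkl","rb"))
for p in [(257,264),(257,155),(249,200),(265,200)]:print(p,onz(W,p,.072))
print("post",onz(W,(290,249),.072))
print("well edge",onz(W,(351,200),.072),onz(W,(370,225),.072))
K,R,t=W
for z in(.053,.072,.139):
  c=K@(R@np.array([.5629,-.0299,z])+t);print(c[:2]/c[2])
E
```

```text
(257, 264) [ 0.5692 -0.0716  0.072 ]
(257, 155) [0.5599 0.0045 0.072 ]
(249, 200) [ 0.5583 -0.0256  0.072 ]
(265, 200) [ 0.5686 -0.0243  0.072 ]
post [ 0.5901 -0.0574  0.072 ]
well edge [ 0.624  -0.0176  0.072 ] [ 0.6402 -0.0334  0.072 ]
[255.2598 197.446 ]
[255.2044 206.9747]
[254.9096 257.7407]
```

servo_tool(
  rows=[
    [[0,0,0],[0,0.1,2.1],-0.4],
    [[0,0,0],[0,0,2.1],-0.4],
    [[0,0,0],[0,0,2.1],-0.4],
    [[0,0,0],[0,0,2.1],-0.4],
    [[0,0,0],[0,0,0],-0.4],
  ],
)

```text
t: 3.4
position: [0.5645, -0.0289, 0.0556]
tcp_rot: [179.9, 0.0, 97.1]
contact_force: [-0.2, 0.2, 1.4]
finger_gap: 0.0256
grasp_force: 0.0
```

servo_tool(
  newtons=40,
  rows=[
    [[0,0,0],[0,0,0],-1],
    [[0,0,0],[0,0,0],-1],
    [[0,0,0],[0,0,0],-1],
    [[0,0,0],[0,0,0],-1],
  ],
)

```text
t: 3.8
position: [0.5642, -0.0291, 0.0561]
tcp_rot: [179.9, -0.0, 97.1]
contact_force: [-2.4, 7.4, 7.7]
finger_gap: 0.0096
grasp_force: 39.3
```

servo_tool(
  rows=[
    [[0,0,0],[0,-1.0,0],-1],
    [[0,0,0],[0,-1.5,0],-1],
    [[0,0,0],[0,-1.5,0],-1],
    [[0,0,0],[0,-1.5,0],-1],
    [[0,0,0],[0,-1.5,0],-1],
  ],
)

```text
t: 4.3
position: [0.4945, -0.0379, 0.0561]
tcp_rot: [179.9, -0.0, 97.1]
contact_force: [1.0, 6.3, 8.3]
finger_gap: 0.0092
grasp_force: 39.9
```

servo_tool(
  rows=[
    [[0,0,0],[0,-1.0,0],-1],
    [[0,0,0],[0,-1.0,0],-1],
    [[0,0,0],[0,-1.0,0],-1],
    [[0,0,0],[0,0,0],-1],
  ],
)

```text
t: 4.7
position: [0.4643, -0.0417, 0.0561]
tcp_rot: [179.9, -0.0, 97.1]
contact_force: [-1.3, 6.9, 6.5]
finger_gap: 0.0094
grasp_force: 39.8
```

servo_tool(
  rows=[
    [[0,0,0],[0,-0.6,0],-1],
    [[0,0,0],[0,-0.6,0],-1],
    [[0,0,0],[0,-0.4,0],-1],
    [[0,0,0],[0,0,0],-1],
  ],
)

```text
t: 5.1
position: [0.4495, -0.0436, 0.0561]
tcp_rot: [179.9, -0.0, 97.1]
contact_force: [2.1, 8.4, 5.0]
finger_gap: 0.0094
grasp_force: 40.4
```

servo_tool(
  rows=[
    [[0,0,0],[0,-0.4,0],-1],
    [[0,0,0],[0,-0.3,0],-1],
    [[0,0,0],[0,0,0],-1],
  ],
)

```text
t: 5.4
position: [0.4489, -0.0438, 0.0568]
tcp_rot: [179.0, 0.0, 97.0]
contact_force: [72.3, 21.4, -40.9]
finger_gap: 0.0091
grasp_force: 39.8
```

servo_tool(
  rows=[
    [[0,0,0],[0,0.6,0],-1],
    [[0,0,0],[0,0,0],-1],
    [[0,0,0],[0,0,0],-0.4],
    [[0,0,0],[0,0,0],-0.4],
    [[0,0,0],[0,0,0],-0.4],
  ],
)

```text
t: 5.9
position: [0.4478, -0.0444, 0.0553]
tcp_rot: [-180.0, 0.0, 97.1]
contact_force: [0.2, 0.1, -0.3]
finger_gap: 0.0258
grasp_force: 0.0
```

servo_tool(
  rows=[
    [[0,0,0],[0,0,-2],-0.4],
    [[0,0,0],[0,0,-4],-0.4],
    [[0,0,0],[0,0,-4],-0.4],
    [[0,0,0],[0,0,-4],-0.4],
    [[0,0,0],[0,0,-4],-0.4],
  ],
)

```text
t: 6.4
position: [0.4476, -0.0444, 0.237]
tcp_rot: [-180.0, 0.0, 97.0]
contact_force: [0.8, -0.2, -0.4]
finger_gap: 0.0261
grasp_force: 0.0
```

```bash
python3 - <<'E'
from h import *
import pickle
W=cal("wrist");im=env.get_image("wrist");A=cal("scene");a=env.get_image("scene");b=env.get_image("side");B=cal("side")
cv2.imwrite("pics/b_scene.png",a);cv2.imwrite("pics/b_side.png",b);cv2.imwrite("pics/b_w.png",im)
P=np.array([.5364,-.0303,.072])
for n,c in(("w",W),("a",A),("b",B)):
  q=c[0]@(c[1]@P+c[2]);print(n,q[:2]/q[2])
pickle.dump(W,open("w3.pkl","wb"))
g=lambda i:np.clip(i.astype(float)*1.6,0,255).astype(np.uint8)
q=W[0]@(W[1]@P+W[2]);x,y=(q[:2]/q[2]).astype(int);x0=min(max(x-66,0),378);y0=min(max(y-100,0),183)
cv2.imwrite("pics/w3.png",np.hstack([crop(im,x0,y0,133,200,3),np.vstack([crop(g(a),205,150,133,100,3),crop(g(b),215,160,133,100,3)])]))
E
```

```text
w [352.24240364 166.54582463]
a [240.86773192 185.92068262]
b [260.36791368 216.59087873]
```

View pics/w3.png

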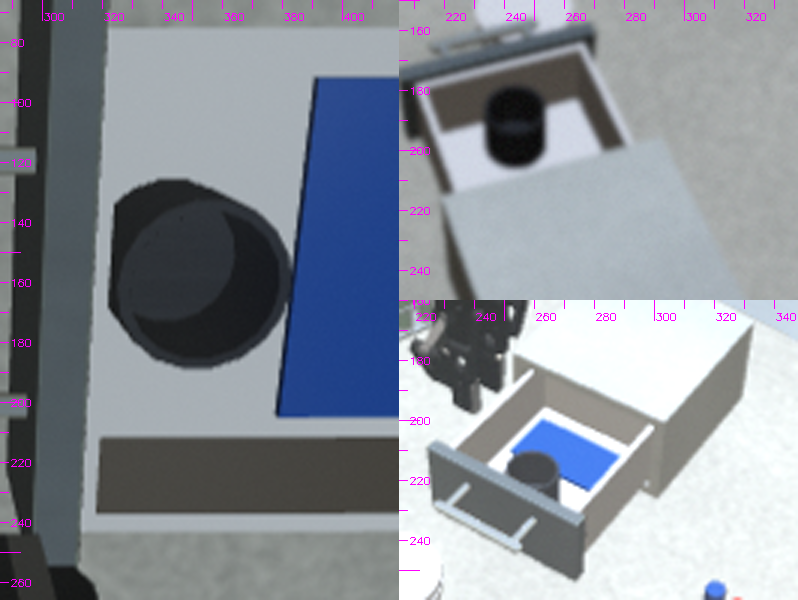

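```bash
python3 - <<'E'
from h import *
import pickle
np.set_printoptions(precision=4,suppress=True)
W=pickle.load(open("w3.pkl","rb"));A=cal("scene");B=cal("side")
print(onz(W,(354,160.3),.072),onz(A,(243.4,186.5),.072),onz(B,(258.7,216.5),.072))
print(onz(W,(325,160),.072),onz(W,(382.5,158),.072))
# wrist: bar handle line
s=env.read_state();print(s["position"],s["q"])
E
```

```text
[ 0.5368 -0.0243  0.072 ] [ 0.5395 -0.0244  0.072 ] [ 0.5334 -0.0265  0.072 ]
[ 0.5102 -0.0273  0.072 ] [ 0.5623 -0.019   0.072 ]
[ 0.4487 -0.0447  0.2376] [-15.4853  -6.7115  97.2057  -0.0127  89.2741 -22.5317]
```

servo_tool(
  rows=[
    [[0,0,0],[-4.0,-0.5,-0.2],0.2],
    [[0,0,0],[-4.0,-0.5,-0.2],0.2],
    [[0,0,0],[-4.0,-0.5,-0.2],0.2],
    [[0,0,0],[-4.0,-0.5,-0.2],0.2],
    [[0,0,0],[-4.0,-0.5,-0.2],0.2],
  ],
)

```text
t: 7.05
position: [0.4471, -0.2475, 0.2443]
tcp_rot: [-179.9, -0.1, 97.0]
contact_force: [0.6, 0.5, 0.3]
finger_gap: 0.0511
grasp_force: 0.0
```

servo_tool(
  rows=[
    [[0,0,0],[-2.0,-0.3,0],0.2],
    [[0,0,0],[-2.0,-0.2,0],0.2],
    [[0,0,0],[0,0,0],0.2],
    [[0,0,0],[0,0,0],0.2],
  ],
)

```text
t: 7.45
position: [0.4477, -0.2861, 0.2447]
tcp_rot: [-180.0, -0.1, 97.0]
contact_force: [0.3, 0.8, 0.4]
finger_gap: 0.0512
grasp_force: 0.0
```

```bash
python3 - <<'E'
from h import *
import pickle
np.set_printoptions(precision=4,suppress=True)
W=cal("wrist");im=env.get_image("wrist");pickle.dump(W,open("w4.pkl","wb"));cv2.imwrite("pics/w4raw.png",im)
s=env.read_state();print(s["t"],s["position"],s["tcp_rot"])
h=cv2.cvtColor(im,cv2.COLOR_BGR2HSV)
m=cv2.inRange(h,(100,100,30),(130,255,255))
n,l,st,c=cv2.connectedComponentsWithStats(m)
for i in range(1,n):
  if st[i,4]>100:print("blue",st[i],c[i])
cv2.imwrite("pics/w4.png",crop(im,130,90,260,200,3))
E
```

```text
7.5 [ 0.4477 -0.2857  0.245 ] [-179.9742   -0.0333   97.0725]
blue [244 214  25  24 464] [255.75   226.0884]
```

View pics/w4.png

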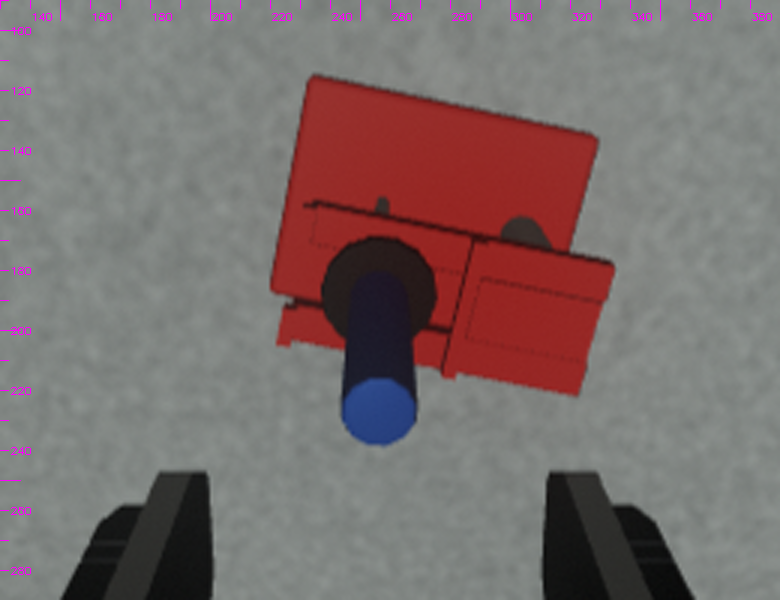

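```bash
python3 - <<'E'
from h import *
import pickle
np.set_printoptions(precision=4,suppress=True)
W=pickle.load(open("w4.pkl","rb"))
u=lambda X,Y:((X+.5)/3+130-.5,(Y+.5)/3+90-.5)
print("top",onz(W,(255.75,226.3),.199),"collar",onz(W,u(379,293),.121))
L=[u(304,205),u(472,240),u(613,263),u(578,395),u(443,375),u(277,344),u(312,76),u(597,137)]
for p,z in zip(L,[.115,.115,.115,.115,.115,.115,.01,.01]):print(onz(W,p,z))
E
```

```text
top [ 0.4486 -0.2898  0.199 ] collar [ 0.4488 -0.2897  0.121 ]
[ 0.4259 -0.2693  0.115 ]
[ 0.4725 -0.2734  0.115 ]
[ 0.512  -0.2752  0.115 ]
[ 0.5096 -0.3152  0.115 ]
[ 0.4702 -0.3138  0.115 ]
[ 0.4222 -0.3101  0.115 ]
[ 0.4192 -0.2459  0.01  ]
[ 0.5253 -0.255   0.01  ]
```

servo_tool(
  rows=[
    [[0,0,0],[-0.4,0,0],0.2],
    [[0,0,0],[0,0,3],0.2],
    [[0,0,0],[0,0,3],0.2],
    [[0,0,0],[0,0,3.4],0.2],
    [[0,0,0],[0,0,0],0.2],
  ],
)

```text
t: 8.0
position: [0.447, -0.2886, 0.1477]
tcp_rot: [-179.8, -0.3, 97.1]
contact_force: [-0.9, -0.0, -0.2]
finger_gap: 0.0513
grasp_force: 0.0
```

servo_tool(
  newtons=40,
  rows=[
    [[0,0,0],[0,0,0],-1],
    [[0,0,0],[0,0,0],-1],
    [[0,0,0],[0,0,0],-1],
    [[0,0,0],[0,0,0],-1],
    [[0,0,0],[0,0,0],-1],
  ],
)

```text
t: 8.5
position: [0.4488, -0.2908, 0.1534]
tcp_rot: [179.9, 0.1, 97.1]
contact_force: [-1.8, 1.0, 8.2]
finger_gap: 0.0152
grasp_force: 38.8
```

servo_tool(
  rows=[
    [[0,0,0],[0,0,-0.7],-1],
    [[0,0,0],[0,0,-0.7],-1],
    [[0,0,0],[0,0,-0.6],-1],
    [[0,0,0],[0,0,0],-1],
  ],
)

```text
t: 8.9
position: [0.4486, -0.2906, 0.1727]
tcp_rot: [179.9, 0.1, 97.1]
contact_force: [0.2, 0.4, -1.1]
finger_gap: 0.015
grasp_force: 39.1
```

servo_tool(
  rows=[
    [[0,0,0],[0.3,-1.5,0],-1],
    [[0,0,0],[0.3,-1.5,0],-1],
    [[0,0,0],[0.3,-1.5,0],-1],
    [[0,0,0],[0.3,-1.5,0],-1],
    [[0,0,0],[0,0,-2],-1],
  ],
)

```text
t: 9.4
position: [0.3843, -0.2849, 0.1897]
tcp_rot: [-179.9, -0.2, 97.0]
contact_force: [0.8, -0.3, -2.4]
finger_gap: 0.0148
grasp_force: 39.2
```

servo_tool(
  rows=[
    [[0,0,0],[0,0,-3],-1],
    [[0,0,0],[0,0,-3],-1],
    [[0,0,0],[0,0,-2],-1],
    [[0,0,0],[0,0,0],-1],
    [[0,0,0],[0,0,0],-1],
  ],
)

```text
t: 9.9
position: [0.3865, -0.2857, 0.271]
tcp_rot: [180.0, 0.0, 97.0]
contact_force: [-0.0, -0.3, -2.0]
finger_gap: 0.0146
grasp_force: 39.4
```

```bash
python3 - <<'E'
from h import *
W=cal("wrist");im=env.get_image("wrist");b=env.get_image("side");a=env.get_image("scene")
cv2.imwrite("pics/c_side.png",b);cv2.imwrite("pics/c_scene.png",a)
s=env.read_state();print(s["t"],s["position"],s["tcp_rot"],s["grasp_force"],s["finger_gap"],s["contact_force"])
P=np.array(s["position"])
cs=[]
for c,i in((cal("scene"),a),(cal("side"),b)):
  for d in(.0384,.1334):
    q=c[0]@(c[1]@(P-[0,0,d])+c[2]);print(q[:2]/q[2])
  x,y=(q[:2]/q[2]).astype(int);x0=min(max(x-66,0),378);y0=min(max(y-130,0),183)
  cs.append(crop(np.clip(i.astype(float)*1.5,0,255).astype(np.uint8),x0,y0,133,200,3))
cv2.imwrite("pics/c.png",np.hstack(cs))
E
```

```text
10.05 [ 0.38669001 -0.28551154  0.27020234] [-1.79939415e+02 -6.96543090e-02  9.70380393e+01] 39.35927867889404 0.015008807595874361 [-0.45569056  0.76525243 -1.0264913 ]
[121.47664294 111.03918206]
[130.59898418 140.43724877]
[302.65156946 261.75392777]
[299.72660391 287.24700661]
```

View pics/c.png

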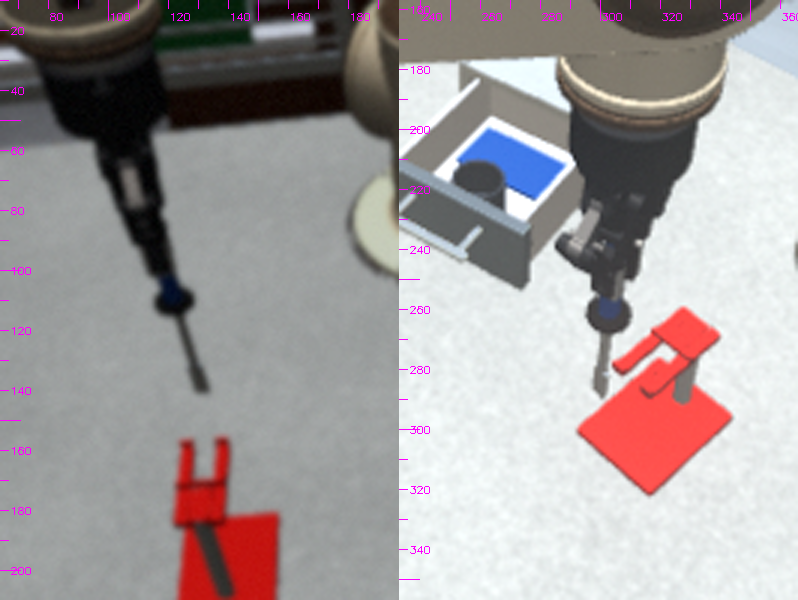

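servo_tool(
  rows=[
    [[0,0,0],[1.5,1.1,0],-1],
    [[0,0,0],[3,2.3,0],-1],
    [[0,0,0],[3,2.3,0],-1],
    [[0,0,0],[3,2.3,0],-1],
    [[0,0,0],[3,2.3,0],-1],
  ],
)

```text
t: 10.55
position: [0.4731, -0.1377, 0.2705]
tcp_rot: [-179.9, -0.0, 97.0]
contact_force: [0.5, -1.1, -2.0]
finger_gap: 0.0148
grasp_force: 39.3
```

servo_tool(
  rows=[
    [[0,0,0],[3,2.3,0],-1],
    [[0,0,0],[3,2.3,0],-1],
    [[0,0,0],[3,2.3,0],-1],
    [[0,0,0],[1.5,0.9,0],-1],
    [[0,0,0],[0,0,0],-1],
  ],
)

```text
t: 11.05
position: [0.5377, -0.0233, 0.2701]
tcp_rot: [-179.9, -0.1, 97.2]
contact_force: [-0.4, 0.1, -2.0]
finger_gap: 0.0146
grasp_force: 39.3
```

servo_tool(
  rows=[
    [[0,0,0],[0,0,0],-1],
    [[0,0,0],[0,0,0],-1],
    [[0,0,0],[0,0,0],-1],
  ],
)

```text
t: 11.35
position: [0.5371, -0.0261, 0.2712]
tcp_rot: [-180.0, 0.0, 97.0]
contact_force: [-0.1, -0.1, -1.8]
finger_gap: 0.0152
grasp_force: 39.3
```

servo_tool(
  rows=[
    [[0,0,0],[0,0,2],-1],
    [[0,0,0],[0,0,2],-1],
    [[0,0,0],[0,0,1],-1],
    [[0,0,0],[0,0,1],-1],
    [[0,0,0],[0,0,1],-1],
  ],
)

```text
t: 11.85
position: [0.5375, -0.0256, 0.2012]
tcp_rot: [180.0, 0.0, 97.0]
contact_force: [0.9, -0.4, -1.1]
finger_gap: 0.0148
grasp_force: 39.3
```

servo_tool(
  rows=[
    [[0,0,0],[0,0,0.8],-1],
    [[0,0,0],[0,0,0.8],-1],
    [[0,0,0],[0,0,0.6],-1],
    [[0,0,0],[0,0,0.6],-1],
    [[0,0,0],[0,0,0],-1],
  ],
)

```text
t: 12.35
position: [0.5371, -0.0253, 0.1725]
tcp_rot: [-179.9, -0.0, 97.1]
contact_force: [-0.4, -0.4, -0.8]
finger_gap: 0.0151
grasp_force: 39.3
```

servo_tool(
  rows=[
    [[0,0,0],[0,0,0],-1],
    [[0,0,0],[0,0,0],-1],
    [[0,0,0],[0,0,0],-1],
    [[0,0,0],[0,0,0],-1],
    [[0,0,0],[0,0,0],-1],
  ],
)

```text
t: 12.85
position: [0.5374, -0.0253, 0.1734]
tcp_rot: [180.0, 0.0, 97.1]
contact_force: [-0.4, 0.1, -1.2]
finger_gap: 0.0149
grasp_force: 39.3
```

```bash
python3 - <<'E'
from h import *
a=env.get_image("scene");b=env.get_image("side")
g=lambda i:np.clip(i.astype(float)*1.6,0,255).astype(np.uint8)
cv2.imwrite("pics/d.png",np.hstack([crop(g(a),180,90,133,150,3),crop(g(b),200,120,133,150,3)]))
E
```

```text
(no output)
```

View pics/d.png

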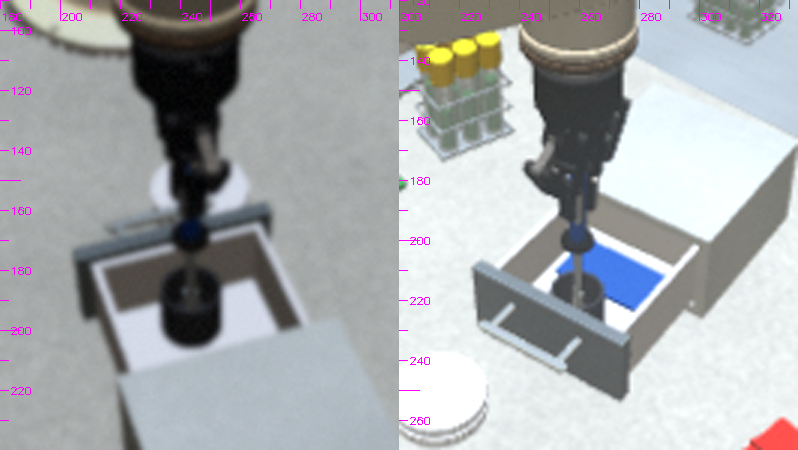

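servo_tool(
  rows=[
    [[0,0,0],[0,0,0],-1],
    [[0,0,0],[0,0,0],-1],
    [[0,0,0],[0,0,0],-1],
    [[0,0,0],[0,0,0],-1],
    [[0,0,0],[0,0,0],-1],
  ],
)

```text
t: 13.45
position: [0.5374, -0.0254, 0.1733]
tcp_rot: [-180.0, 0.0, 97.0]
contact_force: [0.5, -0.3, -0.4]
finger_gap: 0.0146
grasp_force: 39.3
```

servo_tool(
  rows=[
    [[0,0,0],[0,0,-1],-1],
    [[0,0,0],[0,0,-2],-1],
    [[0,0,0],[0,0,-3],-1],
    [[0,0,0],[0,0,-3],-1],
    [[0,0,0],[0,0,-1.2],-1],
  ],
)

```text
t: 13.95
position: [0.5379, -0.0254, 0.2788]
tcp_rot: [179.8, 0.1, 97.1]
contact_force: [0.3, 0.5, -1.4]
finger_gap: 0.0149
grasp_force: 39.4
```

servo_tool(
  rows=[
    [[0,0,0],[2,-0.4,0],-1],
    [[0,0,0],[3.9,-0.8,0],-1],
    [[0,0,0],[3.9,-0.8,0],-1],
    [[0,0,0],[3.9,-0.8,0],-1],
    [[0,0,0],[3.9,-0.8,0],-1],
  ],
)

```text
t: 14.45
position: [0.4792, 0.1462, 0.2751]
tcp_rot: [-180.0, 0.0, 97.0]
contact_force: [1.1, 0.7, -1.3]
finger_gap: 0.015
grasp_force: 39.3
```

servo_tool(
  rows=[
    [[0,0,0],[3.9,-0.8,0],-1],
    [[0,0,0],[3.9,-0.8,0],-1],
    [[0,0,0],[3.9,-0.8,0],-1],
    [[0,0,0],[3.9,-0.8,0],-1],
    [[0,0,0],[3.9,-0.8,0],-1],
  ],
)

```text
t: 14.95
position: [0.4155, 0.335, 0.2751]
tcp_rot: [-180.0, 0.0, 97.1]
contact_force: [0.6, -0.1, -0.6]
finger_gap: 0.0147
grasp_force: 39.3
```

servo_tool(
  rows=[
    [[0,0,0],[1.9,-0.3,0],-1],
    [[0,0,0],[0,0,0],-1],
    [[0,0,0],[0,0,0],-1],
    [[0,0,0],[0,0,0],-1],
  ],
)

```text
t: 15.35
position: [0.4113, 0.3513, 0.2752]
tcp_rot: [-180.0, 0.0, 97.0]
contact_force: [0.2, 0.4, -1.2]
finger_gap: 0.0149
grasp_force: 39.3
```

```bash
python3 - <<'E'
from h import *
import pickle
np.set_printoptions(precision=4,suppress=True)
W=cal("wrist");im=env.get_image("wrist");pickle.dump(W,open("w5.pkl","wb"));cv2.imwrite("pics/w5raw.png",im)
s=env.read_state();print(s["t"],s["position"],s["tcp_rot"],s["grasp_force"])
h=cv2.cvtColor(im,cv2.COLOR_BGR2HSV)
m=cv2.inRange(h,(45,90,30),(75,255,255))
n,l,st,c=cv2.connectedComponentsWithStats(m)
for i in range(1,n):
  if st[i,4]>50:print(st[i],c[i])
ys,xs=np.nonzero(m);x0=min(max(int(xs.mean())-100,0),512-260);y0=min(max(int(ys.mean())-100,0),184)
print(x0,y0)
cv2.imwrite("pics/w5.png",crop(im,x0,y0,260,200,3))
E
```

```text
15.4 [0.4115 0.3512 0.2753] [-179.9988    0.016    96.9926] 39.271334409713745
[ 295  133  132  109 7671] [358.0872 187.4488]
252 87
```

View pics/w5.png

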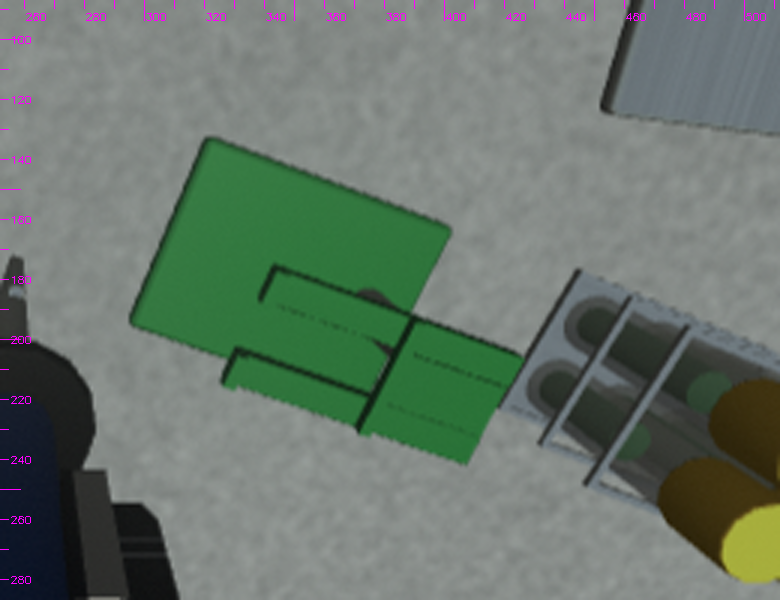

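```bash
python3 - <<'E'
from h import *
import pickle
np.set_printoptions(precision=4,suppress=True)
W4=pickle.load(open("w4.pkl","rb"));W5=pickle.load(open("w5.pkl","rb"))
def pts(W,x0,y0,L):return np.array([onz(W,((X+.5)/3-.5+x0,(Y+.5)/3-.5+y0),z)[:2] for (X,Y),z in zip(L,[.115]*6+[.01]*2)])
r=pts(W4,130,90,[(304,205),(472,240),(613,263),(578,395),(443,375),(277,344),(312,76),(597,137)])
g=pts(W5,252,87,[(275,266),(414,318),(523,355),(466,463),(360,432),(225,384),(208,138),(451,230)])
print(g)
rc,gc=r.mean(0),g.mean(0);U,S,V=np.linalg.svd((r-rc).T@(g-gc));R=(U@V).T
print("res mm",1e3*((r-rc)@R.T+gc-g))
seat=R@(np.array([.4488,-.2898])-rc)+gc
a=np.arctan2(R[1,0],R[0,0]);print("seat",seat,"turn",np.degrees(a))
t=(g[0]+g[5])/2;e=(g[2]+g[3])/2;m=(g[1]+g[4])/2;d=(e-t)/np.linalg.norm(e-t);print("yaw",np.degrees(np.arctan2(d[1],d[0])),"seat2",m-.0225*d,"widths",np.linalg.norm(g[2]-g[3]),np.linalg.norm(e-t))
P=np.array(env.read_state()["position"])[:2];
tx=np.array([-.122,.9925]);ty=np.array([.9925,.122])
for n,q in(("pre",seat-.075*d),("seat",seat)):print(n,q,100*(q-P)@tx,100*(q-P)@ty)
E
```

```text
[[0.4922 0.3573]
 [0.5386 0.346 ]
 [0.5756 0.3382]
 [0.5676 0.2993]
 [0.5307 0.306 ]
 [0.4843 0.3171]
 [0.4866 0.3802]
 [0.5917 0.3554]]
res mm [[-0.3279 -0.8768]
 [-1.0853 -0.2834]
 [ 0.7577  0.2751]
 [ 0.7984 -0.1292]
 [-1.1626  0.157 ]
 [-1.7221 -0.6543]
 [ 2.0103  0.3496]
 [ 0.7315  1.1621]]
seat [0.5117 0.3329] turn -8.09435615438654
yaw -12.493842477486494 seat2 [0.5127 0.3309] widths 0.03969489800642216 0.08536968874454459
pre [0.4385 0.3491] -0.5436120873861884 2.6598529143721783
seat [0.5117 0.3329] -3.0472855689700777 9.729383178832016
```

servo_tool(
  rows=[
    [[0,0,0],[-0.5,2.7,0],-1],
    [[0,0,0],[0,0,3],-1],
    [[0,0,0],[0,0,3],-1],
    [[0,0,0],[0,0,3],-1],
    [[0,0,0],[0,0,1.9],-1],
  ],
)

```text
t: 15.9
position: [0.4384, 0.3491, 0.1641]
tcp_rot: [-179.9, 0.1, 97.0]
contact_force: [0.2, -0.8, -1.1]
finger_gap: 0.015
grasp_force: 39.4
```

servo_tool(
  rows=[
    [[0,0,0],[0,0,0],-1],
    [[0,0,0],[0,0,0],-1],
    [[0,0,0],[0,0,0],-1],
  ],
)

```text
t: 16.2
position: [0.4392, 0.3504, 0.1679]
tcp_rot: [179.9, -0.0, 97.0]
contact_force: [1.2, 0.6, -0.4]
finger_gap: 0.0151
grasp_force: 39.4
```

servo_tool(
  rows=[
    [[0,0,0],[-0.4,1.0,0],-1],
    [[0,0,0],[-0.4,1.0,0],-1],
    [[0,0,0],[-0.4,1.0,0],-1],
    [[0,0,0],[-0.4,1.0,0],-1],
    [[0,0,0],[0,0,0],-1],
  ],
)

```text
t: 16.7
position: [0.4816, 0.3388, 0.166]
tcp_rot: [-180.0, 0.0, 97.0]
contact_force: [-0.2, 0.1, -1.2]
finger_gap: 0.015
grasp_force: 39.5
```

servo_tool(
  rows=[
    [[0,0,0],[-0.4,1.0,0],-1],
    [[0,0,0],[-0.4,1.0,0],-1],
    [[0,0,0],[-0.3,1.0,0],-1],
    [[0,0,0],[0,0,0],-1],
    [[0,0,0],[0,0,0],-1],
  ],
)

```text
t: 17.2
position: [0.5114, 0.3321, 0.1661]
tcp_rot: [-180.0, 0.0, 97.0]
contact_force: [-0.2, 0.2, -1.2]
finger_gap: 0.0149
grasp_force: 39.5
```

```bash
python3 - <<'E'
from h import *
np.set_printoptions(precision=4,suppress=True)
W=cal("wrist");im=env.get_image("wrist");cv2.imwrite("pics/w6raw.png",im)
s=env.read_state();print(s["t"],s["position"],s["contact_force"],s["grasp_force"])
h=cv2.cvtColor(im,cv2.COLOR_BGR2HSV)
m=cv2.inRange(h,(45,90,30),(75,255,255))
P=np.array(s["position"])
q=W[0]@(W[1]@(P-[0,0,.0384])+W[2]);print("collar proj",q[:2]/q[2])
# green edges at the fork's sides, rows cast onto the prong plane
n,l,st,c=cv2.connectedComponentsWithStats(m)
for i in range(1,n):
  if st[i,4]>50:
    k=[x for x in cv2.findContours((l==i).astype(np.uint8),0,2)[0]][0]
    k=cv2.approxPolyDP(k,2,True)[:,0]
    print(st[i]);print([(tuple(p.tolist()),onz(W,p,.115)[:2].round(3).tolist()) for p in k])
E
```

```text
17.25 [0.5111 0.3322 0.1662] [-0.1389  0.9549 -1.4454] 39.49525773525238
collar proj [254.4713 225.1241]
[  206   115   155   159 12416]
[((235, 115), [0.493, 0.391]), ((206, 200), [0.481, 0.339]), ((233, 210), [0.498, 0.335]), ((250, 200), [0.507, 0.343]), ((265, 201), [0.516, 0.343]), ((277, 210), [0.524, 0.338]), ((282, 218), [0.528, 0.333]), ((282, 226), [0.529, 0.328]), ((288, 228), [0.533, 0.327]), ((279, 243), [0.529, 0.316]), ((287, 244), [0.534, 0.316]), ((289, 254), [0.536, 0.309]), ((298, 254), [0.542, 0.31]), ((305, 264), [0.547, 0.304]), ((335, 273), [0.568, 0.299]), ((360, 221), [0.576, 0.337]), ((354, 216), [0.571, 0.34]), ((304, 198), [0.539, 0.348]), ((302, 191), [0.537, 0.352]), ((305, 186), [0.538, 0.355]), ((314, 184), [0.544, 0.357]), ((328, 202), [0.554, 0.347]), ((347, 157), [0.56, 0.376])]
[205 215  25  24 383]
[((216, 215), [0.488, 0.33]), ((210, 221), [0.484, 0.326]), ((205, 235), [0.482, 0.316]), ((211, 236), [0.486, 0.316]), ((215, 233), [0.488, 0.318]), ((229, 238), [0.497, 0.316]), ((228, 219), [0.495, 0.329])]
```

servo_tool(
  rows=[
    [[0,0,0],[0,0,0.4],-1],
    [[0,0,0],[0,0,0.4],-1],
    [[0,0,0],[0,0,0.3],-1],
    [[0,0,0],[0,0,0],-1],
    [[0,0,0],[0,0,0],-1],
  ],
)

```text
t: 17.75
position: [0.5112, 0.3322, 0.1552]
tcp_rot: [-180.0, 0.0, 97.1]
contact_force: [0.0, -0.0, -1.5]
finger_gap: 0.0153
grasp_force: 39.5
```

servo_tool(
  rows=[
    [[0,0,0],[0,0,0.1],-1],
    [[0,0,0],[0,0,0.1],-1],
    [[0,0,0],[0,0,0],-1],
    [[0,0,0],[0,0,0],-1],
  ],
)

```text
t: 18.15
position: [0.5114, 0.3322, 0.1535]
tcp_rot: [180.0, -0.0, 97.1]
contact_force: [-0.1, -0.3, 1.3]
finger_gap: 0.0149
grasp_force: 39.8
```

servo_tool(
  newtons=20,
  rows=[
    [[0,0,0],[0,0,0],-1],
    [[0,0,0],[0,0,0],-0.55],
    [[0,0,0],[0,0,0],-0.4],
    [[0,0,0],[0,0,0],0],
    [[0,0,0],[0,0,0],0.2],
  ],
)

```text
t: 18.65
position: [0.5113, 0.3321, 0.1532]
tcp_rot: [-180.0, 0.0, 97.1]
contact_force: [-0.6, 0.0, -0.5]
finger_gap: 0.051
grasp_force: 0.0
```

servo_tool(
  rows=[
    [[0,0,0],[0,0,0],0.2],
    [[0,0,0],[0,0,-1],0.2],
    [[0,0,0],[0,0,-2],0.2],
    [[0,0,0],[0,0,-3],0.2],
    [[0,0,0],[0,0,-3],0.2],
  ],
)

```text
t: 19.15
position: [0.5111, 0.3321, 0.245]
tcp_rot: [-180.0, 0.0, 97.1]
contact_force: [0.8, 0.3, -0.5]
finger_gap: 0.0513
grasp_force: 0.0
```

servo_tool(
  rows=[
    [[0,0,0],[0,0,-2],0.2],
    [[0,0,0],[0,0,0],0.2],
    [[0,0,0],[0,0,0],0.2],
    [[0,0,0],[0,0,0],0.2],
  ],
)

```text
t: 19.55
position: [0.511, 0.332, 0.2625]
tcp_rot: [-179.9, 0.0, 97.1]
contact_force: [0.1, -1.2, 0.4]
finger_gap: 0.0509
grasp_force: 0.0
```

```bash
python3 - <<'E'
from h import *
np.set_printoptions(precision=4,suppress=True)
def blue(n):
    W=cal(n);im=env.get_image(n);cv2.imwrite(f"pics/e_{n}.png",im)
    h=cv2.cvtColor(im,cv2.COLOR_BGR2HSV);m=cv2.inRange(h,(100,100,60),(130,255,255))
    k,l,st,c=cv2.connectedComponentsWithStats(m);return W,[(st[i].tolist(),c[i]) for i in range(1,k) if st[i,4]>15]
W,r=blue("wrist")
for st,c in r:print(st,c,onz(W,c,.199))
for n in("scene","side"):
  W,r=blue(n);print(n,r)
  for z in(.115,.199):
    q=W[0]@(W[1]@np.array([.512,.332,z])+W[2]);print("expect",z,q[:2]/q[2])
s=env.read_state();print(s["t"],s["position"],s["contact_force"])
E
```

```text
[245, 198, 23, 21, 395] [255.9291 208.0861] [0.5115 0.3331 0.199 ]
scene [([382, 121, 6, 5, 21], array([384.5238, 122.9048]))]
expect 0.115 [375.832  147.0938]
expect 0.199 [384.1965 122.4405]
side [([166, 136, 7, 21, 72], array([169.5   , 144.9444])), ([253, 200, 35, 23, 389], array([271.2082, 210.6607]))]
expect 0.115 [172.5619 157.4206]
expect 0.199 [168.4329 136.1146]
19.7 [0.5111 0.3321 0.2625] [ 0.2424  0.9231 -0.5312]
```

```bash
python3 -c "
from cell import env
print(env.sign_off())"
```

```text
the job is handed in; nothing more can be done
None
```

The job is handed in at about 19.7 s of the 66 s allowed. The drawer was pulled to its stop and left open. The spatula was held about 33 mm deep in the well for over a second, then hung upright in the green fork about 1 mm from the measured seat. I never touched the crate, jar or dishes. The sign-off returned no verdict.

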